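# Unlock and draw the honing steel, and hold it level

## Task

Get the honing steel ready for the knife: flip the orange cam lever of its stand right over, outward, until the lever lies level, while the steel still sits in the stand; then draw the steel up and out, turn it from upright to level, and keep it raised well above the stand (all of it at least 20 cm above the worktop, clear of the stand and everything on the worktop). Finish while still holding it there, steady, leave the lever open, and do not disturb the knife, jar, mug and tin.

Things in the scene. Friction and masses are not known exactly. Their poses are not given: they have to be found in the camera images.
- stand: Fixed upright wooden block 70 x 70 mm, top at z = 120 mm, with a vertical 13 mm bore on its axis, on a base plate 130 (x) x 150 (y) x 8 mm centred at y = +12 mm. Origin: on the worktop under the block's centre, z up. An aluminium bracket on the +y side (x -25..25, y 35..57, up to z 144 mm) carries the lever's axle, along the stand's x at y 50, z 135 mm. Yaw within 0.6 rad.
- socket (a point): Mouth of the bore: centre of the block's top face, 120 mm above the worktop; axes as the stand's.
- lever (a joint): Cam lever angle, rad. Near 0 (starts 0 to 0.1): lever upright, locked, its nose lies over the steel's guard so the steel cannot be drawn. Grows as the lever's top swings outward and down toward the stand's +y; 1.57 = lever level, nose standing up clear of the guard (free); hard stop 1.65. Friction 0.3 N m (about 5 N at lever_grip); it stays where it is left.
- lever_grip (a point): Point to push from the inner (steel's) side; a light pinch slips. On the lever's orange grip, a bar 14 mm (along the axle) x 12 mm, from 37 to 87 mm from the axle. This point is 65 mm from the axle, at x = -41 mm in the stand's frame, at first 200 mm above the worktop. Its axes turn with the lever: x along the axle, z from the axle to the lever's end.
- lever_axle (a point): Point on the lever's axle straight below lever_grip when locked: stand frame (-41, 50, 135) mm. lever_grip moves on an arc of 65 mm radius about it, in the stand's y-z plane.
- steel: Loose honing steel, 218 mm, about 0.16 kg: metal rod 10 mm thick, 110 long; round guard 44 mm wide, 8 thick; black square handle 24 x 24 mm, z 118 to 212, end cap 6 mm. Origin: rod tip; z toward the handle, x and y normal to the handle's flats. Starts upright in the bore, guard on the block, tip at z = 10 mm, yaw within 0.25 rad of the stand's; needs 110 mm of lift. Mass centre about 128 mm from the tip.
- steel_handle (a point): Point in the middle of the steel's handle, 168 mm from the tip, at first 178 mm above the worktop; axes as the steel's.
- knife: Bystander, loose kitchen knife about 290 mm long lying on a wooden board (220 x 300 x 18 mm, fixed) at the right of the worktop. Origin under its middle, x along the blade.
- jar: Bystander, loose glass jar with wooden lid, 76 mm across, 112 mm tall. Origin at the centre of its underside.
- mug: Bystander, loose white mug, 80 mm across, 90 mm tall, handle at +y. Origin at the centre of its underside.
- tin: Bystander, loose tin with green band, 72 mm across, 100 mm tall. Origin at the centre of its underside. Jar, mug and tin stand behind and left of the stand, in any order, with at least 60 mm free between.

How it is judged:
By the outcome, as a careful person would: the job done as asked, in the order asked, and still so for the second after the job is handed in, while the arm keeps its last pose, push and grip.
It also fails if it takes over 51 s, if anything falls off the work surface, if the arm or the gripper's body presses on something with over 40 N, if the wrist force passes 120 N, or if a joint passes its speed limit or range.

## Robot

A 6-joint arm with a two-finger parallel gripper is mounted at the origin on the work surface. World frame = base frame: x ahead of the robot, y to its left, z up, the work surface at z = 0. Lengths are in m, angles in rad, forces in N, time in s.
With the tool pointing down it reaches from about 0.35 to 0.95 m from the base axis. Payload 17.4 kg.
Tool frame: the origin (TCP) lies midway between the tips of the shut fingers; the grasp point (between the pads) lies 19 mm behind it; z points along the fingers, x is the direction in which the jaws open and shut, and the axes are right-handed (so a half turn about z gives the same grasp; the last joint's range is limited). The gripper opens to 93 mm and grips with 3 to 60 N. Pads are 15 mm wide; open, the fingers measure 128 mm over their backs; the gripper's body (75 mm by 188 mm) begins 65 mm behind the grasp point.
Start: joints at [-1.291, 0.116, 1.442, -0, 1.584, -0.038], TCP at [0.211, -0.641, 0.197] pointing down, gripper open.
Joint ranges: [-2.83, 2.83], [-0.83, 2.19], [0.07, 2.5], [-1.14, 4.28], [0.01, 3], [-2.97, 2.97]. Speed limits (rad/s): [1.89, 1.89, 2.22, 3.14, 3.14, 3.14].

## Interface

Orientations are given as a 3x3 rotation matrix whose columns are the frame's x, y, z axes.
In Python, from workcell import env gives the robot as it stands. The module is installed in compiled form; this text tells all that it offers.
- The arm moves only by the tool servo_tool, never from a script. Its argument "motion" is a list of rows, each a list of 6 numbers: the shift along the tool's x, y, z in m, then the turn, a rotation vector about the tool's x, y, z in rad. In form: [[x, y, z, wx, wy, wz], ...]. A call has 1 to 12 rows; each row shifts and turns the commanded pose from where the row before left it, along the tool's axes as they then stand; what a row does not reach is not made up. A row lasts 1/8 s, in which the tool goes at most 62.5 mm and 10.7 degrees, less where a joint would pass 70% of its speed; a pose out of reach is approached as far as the arm can. A call with a gripper value outside its range is refused whole. "fingers" is the opening in per cent of the stroke, from 0 (shut) to 100 (fully open), set as the call begins (left out, the last holds). The fingers move at their own pace and stop on an object; "grip_force" is the grip in N (left out, the last holds). Time passes only in rows, so rows that do not move let the fingers close. It gives the time, the measured TCP pose, the force and the opening at its end, in the units of the state.
- env.state(): the state, without advancing time (a new reading comes with each control period).
- env.snapshot(name): name is "scene" or "side" or "wrist"; returns a dict with "image" (480x640x3 uint8, red, green, blue), "z_map" (480x640 float32, m along the optical axis (not along the pixel's ray), 0 where there is no reading), "fx", "fy", "cx", "cy" (pixels), "R" (3x3) and "t" (3): a world point X has camera coordinates R X + t. Camera axes: x right, y down, z forward; pixel columns grow to the right and rows downward; lengths in m; the calibration is good to about 2 mm. A picture is of the moment at which its call begins.
- env.hand_in(): hands the job in, once; it reports no verdict.
Trained networks look in a picture, given as the dict that the camera call returned (one of the last four; its "shot" number tells which), for a name from the list of things; names that differ only in an ending like _2 or _b are one class to them, and where a whole thing is asked for, a point or a joint stands for the part that bears it (a point fixed in the world has none). Each returns a list of dicts, best first, with "p" (0 to 1); they miss things now and then, are a little off and sometimes report something else, mostly with a low value. They report only what shows in the picture. A call takes as long as a camera call.
- env.masks_of(picture, target): "region" (480x640 bool, what is visible of it).
- env.place_of(picture, target): "point" ([x, y, z] in m, in world coordinates, good to about 4 mm: a listed point, or the origin of a listed thing).
The state is a dict: "time": time; "qpos": joint angles; "dq": joint speeds; "joint_efforts": joint torques, N m; "tool_pos": TCP position; "tcp_rot": TCP orientation; "force": force on the tool from outside, world axes, zero at the start; "torque": the same for the moment, N m; "gripper_width": opening from 0.0 (shut) to 1.0 (fully open).
Only numpy, scipy, OpenCV 4.12 (cv2) and the standard library are available. Lean on these libraries where they do the work, as an engineer would, in place of code of your own. Each camera call takes 0.05 s, during which the arm holds its last target.

## Working session

There is one attempt and no reset: what is moved stays moved. The work goes in short steps, Python scripts to look and compute and a tool call to move; the robot and the scene stay as the last step left them, time stands still between calls to the robot, and variables do not carry over. Pictures are saved under pics/ and viewed, and the job is handed in when it is done.

Besides the shell and the picture viewer there is one more tool, called after "Request:" by a JSON object that holds its "api" and its "payload", one argument or row to a line. servo_tool: Moves the arm, as the interface text tells. Its arguments: {"type":"object","properties":{"motion":{"type":"array","items":{"type":"array","items":{"type":"number"}}},"fingers":{"type":"number"},"grip_force":{"type":"number"}},"required":["motion"]}

```bash
mkdir -p pics
cat > h.py <<'E'
import numpy as np, cv2
from workcell import env
def save(p,n): cv2.imwrite('pics/'+n,cv2.cvtColor(p['image'],cv2.COLOR_RGB2BGR))
def proj(p,X):
    c=p['R']@np.array(X)+p['t']; return [p['fx']*c[0]/c[2]+p['cx'],p['fy']*c[1]/c[2]+p['cy']]
def cloud(p,mask):
    v,u=np.nonzero(mask&(p['z_map']>0)); z=p['z_map'][v,u]
    c=np.stack([(u-p['cx'])/p['fx']*z,(v-p['cy'])/p['fy']*z,z],1)
    return (c-p['t'])@np.array(p['R'])
E
python3 - <<'E'
from h import *
np.set_printoptions(precision=4,suppress=True)
for n in ['scene','side']:
    p=env.snapshot(n); save(p,n+'0.png')
    for t in ['stand','socket','lever_grip','lever_axle','steel','steel_handle','knife','jar','mug','tin']:
        r=env.place_of(p,t)
        print(n,t,[(np.round(a['point'],4),round(a['p'],2)) for a in r[:2]])
    print(p['R'],p['t'],p['fx'])
s=env.state(); print(s)
E
```

```text
scene stand [(array([0.4717, 0.1199, 0.1993]), 0.75), (array([0.4812, 0.0569, 0.0032]), 0.64)]
scene socket [(array([0.486 , 0.0575, 0.1226]), 0.69)]
scene lever_grip [(array([0.4719, 0.1197, 0.2018]), 0.58), (array([0.4851, 0.054 , 0.1218]), 0.36)]
scene lever_axle [(array([0.4658, 0.1149, 0.1329]), 0.64)]
scene steel []
scene steel_handle [(array([0.4833, 0.0584, 0.1724]), 0.63)]
scene knife [(array([ 0.4883, -0.4904,  0.0175]), 0.57)]
scene jar [(array([ 0.722 , -0.2898,  0.0019]), 0.58)]
scene mug [(array([0.7594, 0.0527, 0.0032]), 0.75)]
scene tin [(array([ 0.6386,  0.4322, -0.0018]), 0.76), (array([0.4841, 0.0533, 0.1218]), 0.5)]
[[-0.6486  0.7611 -0.008 ]
 [ 0.5552  0.4659 -0.689 ]
 [-0.5206 -0.4513 -0.7248]] [ 0.4534 -0.2033  1.7692] 453.0427206725774
side stand [(array([ 0.4814,  0.0574, -0.0036]), 0.75)]
side socket [(array([0.4814, 0.0565, 0.1173]), 0.76)]
side lever_grip [(array([0.4699, 0.1225, 0.2002]), 0.88)]
side lever_axle [(array([0.473 , 0.1187, 0.1374]), 0.64), (array([ 0.4928, -0.4878,  0.0169]), 0.2)]
side steel []
side steel_handle [(array([ 0.4876, -0.4887,  0
[... 312 characters left out ...]
 (array([0.7602, 0.06  , 0.0025]), 0.58)]
[[-0.9995 -0.0297  0.0074]
 [-0.0242  0.6191 -0.7849]
 [ 0.0187 -0.7847 -0.6195]] [0.589  0.1597 1.3187] 459.547286238174
{'time': 1.1, 'qpos': array([-1.2908,  0.116 ,  1.4416,  0.    ,  1.584 , -0.0378]), 'dq': array([ 0.0003, -0.0018, -0.0012,  0.0008,  0.0017, -0.0018]), 'joint_efforts': array([ -0.0011, -72.1041, -62.2753,   0.0778,   0.0186,   0.0001]), 'tool_pos': array([ 0.2109, -0.6412,  0.1966]), 'tcp_rot': array([[ 0.3125, -0.9499,  0.    ],
       [-0.9499, -0.3125,  0.    ],
       [-0.    , -0.    , -1.    ]]), 'force': array([ 0.257 ,  1.1941, -0.3692]), 'torque': array([ 0.052 , -0.0037, -0.0351]), 'gripper_width': 0.9983564868641189}
```

View images.

View pics/scene0.png

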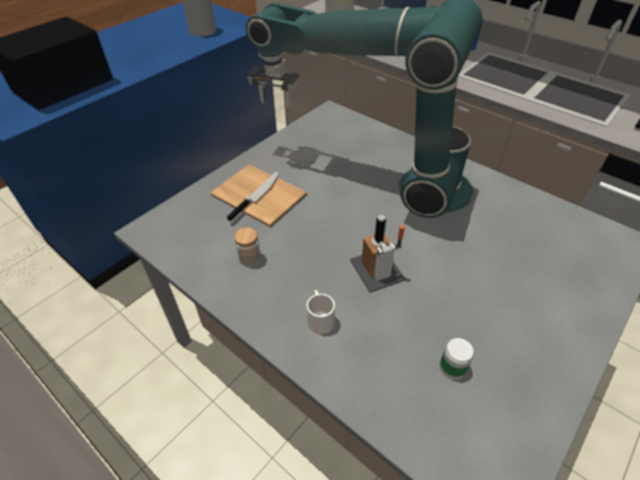

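View pics/side0.png

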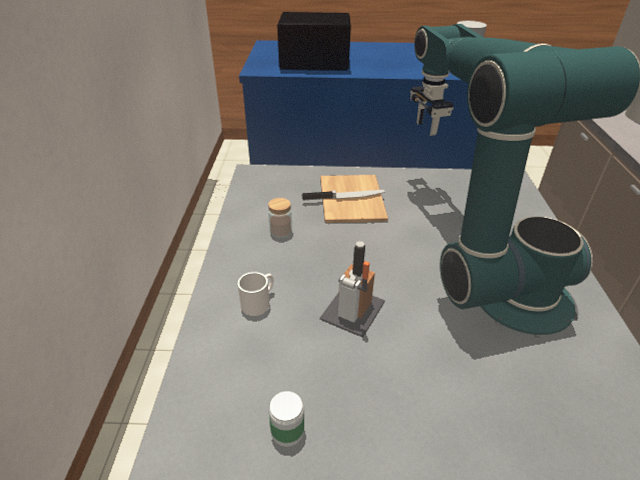

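```bash
cat >> h.py <<'E'
from scipy.spatial.transform import Rotation as Rn
def plan(P,R,P1,R1,n,fmt=4):
    P=np.array(P,float);R=np.array(R);rows=[]
    for i in range(n):
        k=n-i
        d=R.T@(np.array(P1)-P)/k
        w=Rn.from_matrix(R.T@R1).as_rotvec()/k
        row=np.round(np.r_[d,w],fmt if fmt else 4); rows.append([float(x) for x in row])
        P=P+R@row[:3]; R=R@Rn.from_rotvec(row[3:]).as_matrix()
    print(rows); return P,R
def down(a): # tool x at world angle a, pointing down
    return np.array([[np.cos(a),np.sin(a),0],[np.sin(a),-np.cos(a),0],[0,0,-1]])
E
python3 - <<'E'
from h import *
s=env.state();print(s['time'])
plan(s['tool_pos'],s['tcp_rot'],[0.42,0.02,0.36],down(-0.48),12,3)
E
```

```text
1.1
[[-0.047, -0.034, -0.014, -0.0, 0.0, -0.064], [-0.045, -0.037, -0.014, -0.0, 0.0, -0.064], [-0.042, -0.039, -0.014, -0.0, 0.0, -0.064], [-0.04, -0.042, -0.013, -0.0, 0.0, -0.065], [-0.037, -0.045, -0.014, -0.0, 0.0, -0.064], [-0.034, -0.047, -0.013, -0.0, 0.0, -0.065], [-0.031, -0.049, -0.014, -0.0, 0.0, -0.064], [-0.027, -0.051, -0.013, -0.0, 0.0, -0.065], [-0.024, -0.052, -0.014, -0.0, 0.0, -0.064], [-0.021, -0.054, -0.013, -0.0, 0.0, -0.065], [-0.017, -0.055, -0.014, -0.0, 0.0, -0.064], [-0.013, -0.056, -0.013, -0.0, 0.0, -0.065]]
```

Request:
{"api": "servo_tool", "payload": {
  "motion": [
    [-0.047,-0.034,-0.014,0,0,-0.064],
    [-0.045,-0.037,-0.014,0,0,-0.064],
    [-0.042,-0.039,-0.014,0,0,-0.064],
    [-0.04,-0.042,-0.013,0,0,-0.065],
    [-0.037,-0.045,-0.014,0,0,-0.064],
    [-0.034,-0.047,-0.013,0,0,-0.065],
    [-0.031,-0.049,-0.014,0,0,-0.064],
    [-0.027,-0.051,-0.013,0,0,-0.065],
    [-0.024,-0.052,-0.014,0,0,-0.064],
    [-0.021,-0.054,-0.013,0,0,-0.065],
    [-0.017,-0.055,-0.014,0,0,-0.064],
    [-0.013,-0.056,-0.013,0,0,-0.065]
  ],
  "fingers": 100
}}

```text
time: 2.6
tool_pos: [0.4206, 0.0221, 0.3605]
tcp_rot: [[0.888, -0.46, 0.001], [-0.46, -0.888, -0.0], [0.001, -0.0, -1.0]]
force: [0.6, -0.5, 0.5]
gripper_width: 0.998
```

Run:
```python
from h import *
np.set_printoptions(precision=4,suppress=True)
p=env.snapshot('wrist'); save(p,'w1.png')
for t in ['stand','socket','lever_grip','lever_axle','steel','steel_handle']:
    r=env.place_of(p,t)
    print(t,[(np.round(a['point'],4),round(a['p'],2)) for a in r[:2]])
s=env.state(); print(s['time'],s['qpos'],s['tool_pos'],s['tcp_rot'])
np.savez('w1.npz',**{k:p[k] for k in ['z_map','fx','fy','cx','cy','R','t','image']})
```

```text
stand [(array([ 0.4845,  0.0582, -0.002 ]), 0.6)]
socket [(array([0.4864, 0.0553, 0.0091]), 0.43)]
lever_grip [(array([0.4724, 0.1219, 0.2007]), 0.98)]
lever_axle [(array([0.4664, 0.1222, 0.1344]), 0.68)]
steel [(array([0.4851, 0.0574, 0.0091]), 0.84)]
steel_handle [(array([0.4802, 0.0586, 0.1827]), 0.72)]
2.95 [-0.0151 -0.4313  1.6645 -0.0002  1.9085  0.4668] [0.4204 0.0191 0.3595] [[ 0.8861 -0.4635 -0.0001]
 [-0.4635 -0.8861 -0.0001]
 [-0.      0.0002 -1.    ]]
```

View pics/w1.png

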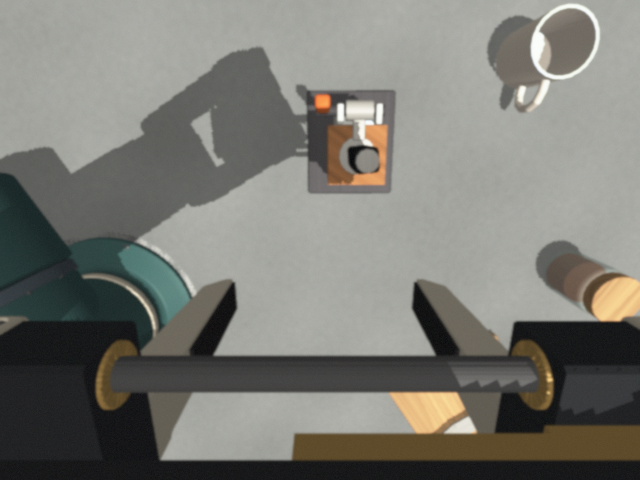

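Run:
```python
from h import *
p=dict(np.load('w1.npz'))
m=np.zeros((480,640),bool); m[80:205,295:405]=1
def rect(X,n):
    r=cv2.minAreaRect((X[:,:2]*1000).astype(np.float32)); print(n,len(X),r)
X=cloud(p,m)
print(np.histogram(X[:,2],bins=np.arange(-.01,.25,.01)))
rect(X[(X[:,2]>.115)&(X[:,2]<.124)&(np.hypot(X[:,0]-.482,X[:,1]-.057)<.055)],'top')
rect(X[(X[:,2]>.219)&(X[:,2]<.235)&(np.hypot(X[:,0]-.483,X[:,1]-.058)<.03)],'cap')
rect(X[(X[:,2]>.21)&(X[:,2]<.235)&(np.hypot(X[:,0]-.472,X[:,1]-.121)<.02)],'lever')
rect(X[(X[:,2]>.15)&(X[:,2]<.213)&(np.hypot(X[:,0]-.483,X[:,1]-.058)<.03)],'handle')
rect(X[(X[:,2]>.004)&(X[:,2]<.012)],'base')
im=cv2.cvtColor(p['image'][80:205,295:405],cv2.COLOR_RGB2BGR)
cv2.imwrite('pics/w1z.png',cv2.resize(im,None,fx=5,fy=4.8,interpolation=cv2.INTER_CUBIC))
```

```text
(array([3814, 4878,    9,    0,    0,    0,    7,    1,    0,    0,    7,
          2, 1716,  849,  540,  825,   17,   17,   24,   35,   36,   39,
        223,  675,    0]), array([-0.01,  0.  ,  0.01,  0.02,  0.03,  0.04,  0.05,  0.06,  0.07,
        0.08,  0.09,  0.1 ,  0.11,  0.12,  0.13,  0.14,  0.15,  0.16,
        0.17,  0.18,  0.19,  0.2 ,  0.21,  0.22,  0.23,  0.24]))
top 2169 ((484.5328369140625, 60.23979949951172), (79.3128890991211, 70.07624053955078), 62.74360656738281)
cap 584 ((482.17047119140625, 55.95433044433594), (22.88045310974121, 22.95517921447754), 68.50690460205078)
lever 226 ((469.0429992675781, 120.08335876464844), (11.47071647644043, 13.628131866455078), 61.699729919433594)
handle 131 ((477.6424255371094, 63.05609893798828), (29.16582679748535, 13.499256134033203), 29.25484848022461)
base 3705 ((487.50579833984375, 65.85530090332031), (148.847900390625, 129.92593383789062), 62.78748321533203)
```

View pics/w1z.png

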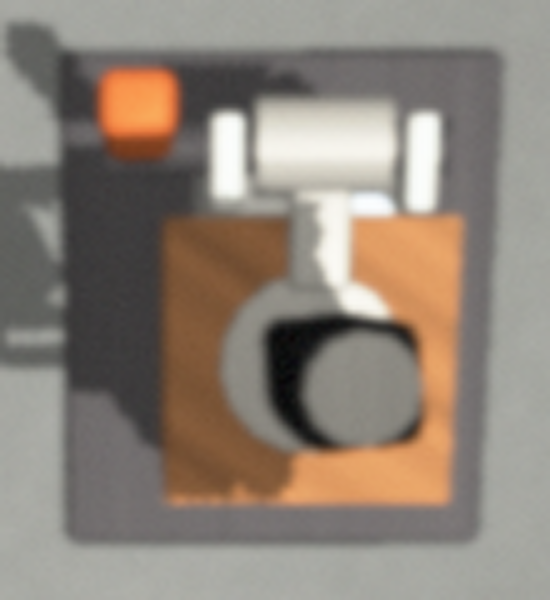

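```bash
cat >> h.py <<'E'
YAW=-0.475; S=np.array([.482,.0555,0]); xs=np.array([np.cos(YAW),np.sin(YAW),0]); ys=np.array([-np.sin(YAW),np.cos(YAW),0])
def SW(x,y,z): return S+xs*x/1000+ys*y/1000+np.array([0,0,z/1000])
E
python3 - <<'E'
from h import *
s=env.state()
P,R=plan(s['tool_pos'],s['tcp_rot'],SW(-45,24,300),down(YAW),4,3)
P,R=plan(P,R,SW(-45,24,193),down(YAW),4,3); print(P)
E
```

```text
[[-0.002, -0.021, 0.015, 0.0, 0.0, -0.002], [-0.002, -0.021, 0.015, 0.0, 0.0, -0.002], [-0.002, -0.021, 0.015, 0.0, 0.0, -0.001], [-0.001, -0.022, 0.014, 0.0, 0.0, -0.002]]
[[-0.0, 0.0, 0.027, 0.0, 0.0, 0.0], [-0.0, 0.0, 0.027, 0.0, 0.0, 0.0], [-0.0, 0.0, 0.027, 0.0, 0.0, 0.0], [-0.0, 0.0, 0.026, 0.0, 0.0, 0.0]]
[0.45334112 0.09775124 0.19345891]
```

Request:
{"api": "servo_tool", "payload": {
  "motion": [
    [-0.002,-0.021,0.015,0,0,-0.002],
    [-0.002,-0.021,0.015,0,0,-0.002],
    [-0.002,-0.021,0.015,0,0,-0.001],
    [-0.001,-0.022,0.014,0,0,-0.002],
    [0,0,0,0,0,0],
    [0,0,0,0,0,0],
    [0,0,0,0,0,0]
  ],
  "fingers": 0,
  "grip_force": 20
}}

```text
time: 3.82
tool_pos: [0.4534, 0.098, 0.3014]
tcp_rot: [[0.89, -0.457, 0.001], [-0.457, -0.89, 0.0], [0.001, -0.001, -1.0]]
force: [-0.0, 0.4, 0.4]
gripper_width: 0.298
```

Run:
```python
from h import *
p=env.snapshot('wrist'); save(p,'w2.png')
```

```text
(no output)
```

View pics/w2.png

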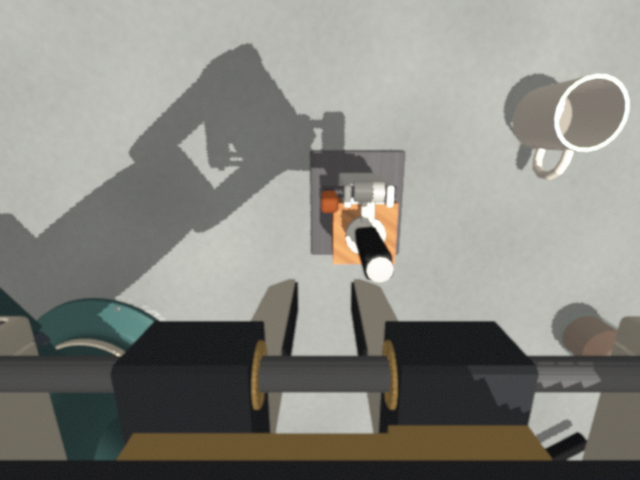

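Request:
{"api": "servo_tool", "payload": {
  "motion": [
    [0,0,0,0,0,0],
    [0,0,0,0,0,0],
    [0,0,0.01,0,0,0],
    [0,0,0.025,0,0,0],
    [0,0,0.025,0,0,0],
    [0,0,0.025,0,0,0],
    [0,0,0.022,0,0,0],
    [0,0,0,0,0,0]
  ]
}}

```text
time: 4.88
tool_pos: [0.4528, 0.0988, 0.1919]
tcp_rot: [[0.89, -0.456, -0.003], [-0.456, -0.89, -0.0], [-0.002, 0.002, -1.0]]
force: [0.2, -0.6, 0.4]
gripper_width: 0.003
```

Run:
```python
from h import *
p=env.snapshot('wrist'); save(p,'w3.png')
p=env.snapshot('side'); cv2.imwrite('pics/s3.png',cv2.resize(cv2.cvtColor(p['image'][200:350,280:440],cv2.COLOR_RGB2BGR),None,fx=4,fy=4))
s=env.state()
print(s['tool_pos'],s['gripper_width'],s['force'])
ths=[.0,.12,.26,.4,.54,.68,.82,.96,1.1,1.24,1.38,1.5,1.6]
P=s['tool_pos'];R=s['tcp_rot']
Q=[]
for t in ths:
    Q.append((50+60*np.sin(t)-6*np.cos(t)-7.5,135+60*np.cos(t)+6*np.sin(t)))
for a,b in zip(Q,Q[1:]): print([0,round((a[0]-b[0])/1000,4),round((a[1]-b[1])/1000,4)])
rel=R.T@(P-S);print(Q[0],Q[-1],(P-S)@xs,(P-S)@ys,P[2])
```

```text
[0.45356219 0.09890401 0.1941885 ] 0.002297437997934519 [0.54527866 0.59518817 0.34745853]
[0, np.float64(-0.0072), np.float64(-0.0003)]
[0, np.float64(-0.0084), np.float64(0.0008)]
[0, np.float64(-0.0082), np.float64(0.0019)]
[0, np.float64(-0.0079), np.float64(0.0031)]
[0, np.float64(-0.0074), np.float64(0.0041)]
[0, np.float64(-0.0067), np.float64(0.0051)]
[0, np.float64(-0.0059), np.float64(0.006)]
[0, np.float64(-0.005), np.float64(0.0068)]
[0, np.float64(-0.004), np.float64(0.0074)]
[0, np.float64(-0.003), np.float64(0.0079)]
[0, np.float64(-0.0017), np.float64(0.007)]
[0, np.float64(-0.0007), np.float64(0.006)]
(np.float64(36.5), np.float64(195.0)) (np.float64(102.64961331629803), np.float64(139.2454702801717)) -0.04513985415859164 0.025593165293528248 0.19418850180668037
```

View pics/w3.png

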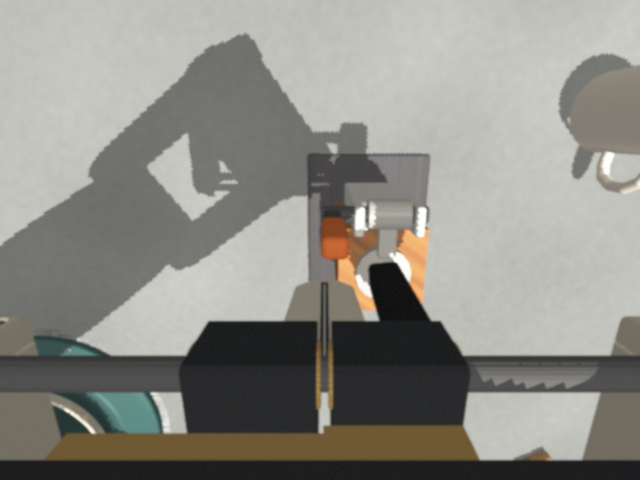

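View pics/s3.png

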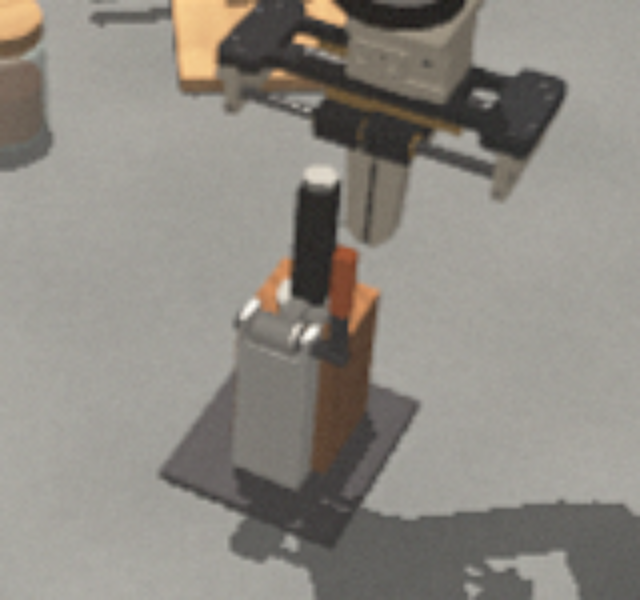

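Request:
{"api": "servo_tool", "payload": {
  "motion": [
    [0,-0.011,-0.001,0,0,0],
    [0,-0.007,0,0,0,0],
    [0,-0.0085,0.001,0,0,0],
    [0,-0.008,0.002,0,0,0],
    [0,-0.008,0.003,0,0,0],
    [0,-0.0075,0.004,0,0,0],
    [0,-0.0065,0.005,0,0,0],
    [0,-0.006,0.006,0,0,0]
  ]
}}

```text
time: 5.98
tool_pos: [0.4822, 0.1552, 0.1735]
tcp_rot: [[0.89, -0.455, 0.0], [-0.455, -0.89, 0.001], [0.0, -0.001, -1.0]]
force: [-1.3, -0.2, 5.4]
gripper_width: 0.003
```

Run:
```python
from h import *
p=env.snapshot('side'); cv2.imwrite('pics/s4.png',cv2.resize(cv2.cvtColor(p['image'][200:350,280:440],cv2.COLOR_RGB2BGR),None,fx=4,fy=4))
s=env.state();P=s['tool_pos']
print((P-S)@xs,(P-S)@ys,P[2],s['force'],s['time'])
```

```text
-0.045601740724339195 0.08902669412309089 0.17254956288485088 [-0.05591964 -0.67136638  3.29582766] 6.025
```

View pics/s4.png

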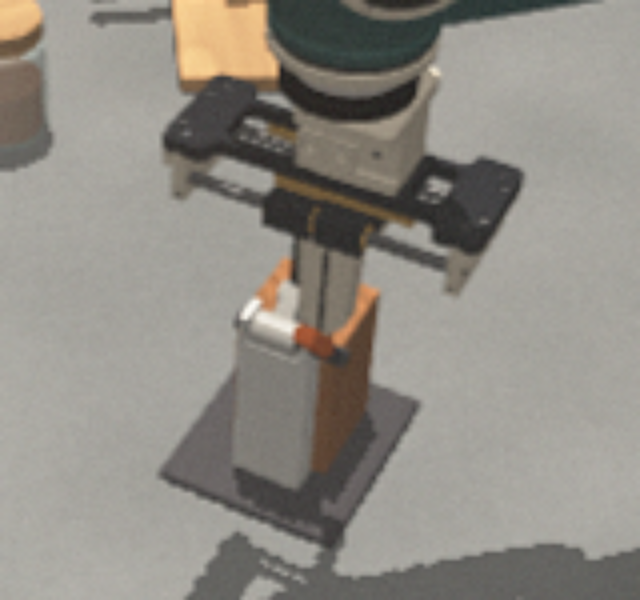

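Request:
{"api": "servo_tool", "payload": {
  "motion": [
    [0,-0.005,0.007,0,0,0],
    [0,-0.004,0.0075,0,0,0],
    [0,-0.003,0.008,0,0,0],
    [0,-0.0015,0.007,0,0,0],
    [0,0,0.005,0,0,0],
    [0,0,0,0,0,0]
  ]
}}

```text
time: 6.78
tool_pos: [0.4881, 0.1669, 0.1388]
tcp_rot: [[0.89, -0.455, -0.0], [-0.455, -0.89, 0.0], [-0.0, -0.0, -1.0]]
force: [0.2, 0.5, 1.4]
gripper_width: 0.008
```

Run:
```python
from h import *
p=env.snapshot('side'); cv2.imwrite('pics/s5.png',cv2.resize(cv2.cvtColor(p['image'][200:350,280:440],cv2.COLOR_RGB2BGR),None,fx=4,fy=4))
s=env.state();P=s['tool_pos']
print((P-S)@xs,(P-S)@ys,P[2],s['force'],s['time'])
for a in env.place_of(p,'lever_grip')[:2]: q=np.array(a['point']); print((q-S)@xs,(q-S)@ys,q[2],a['p'])
```

```text
-0.045538461143148884 0.10168411010575085 0.138873088730332 [-1.15747578  0.42871803  1.6559191 ] 6.825
-0.04349766682469807 0.11256905871867083 0.158 0.56
```

View pics/s5.png

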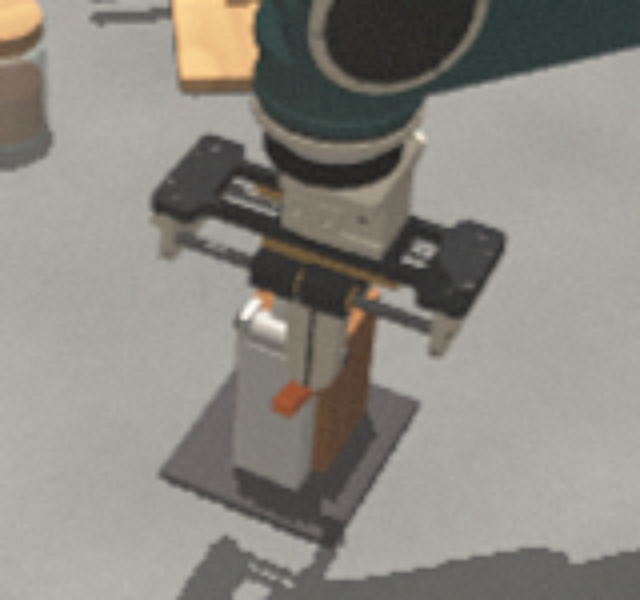

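Request:
{"api": "servo_tool", "payload": {
  "motion": [
    [0,0,-0.02,0,0,0],
    [0,0,-0.05,0,0,0],
    [0,0,-0.06,0,0,0],
    [0.01,0.02,-0.04,0,0,0],
    [0.015,0.04,0,0,0,0],
    [0.015,0.04,0,0,0,0],
    [0,0.04,0,0,0,0],
    [0,0.02,0,0,0,0],
    [0,0,0,0,0,0]
  ],
  "fingers": 100
}}

```text
time: 8.0
tool_pos: [0.4504, 0.0051, 0.3106]
tcp_rot: [[0.889, -0.457, 0.002], [-0.457, -0.889, -0.0], [0.002, -0.001, -1.0]]
force: [0.1, 0.0, 0.2]
gripper_width: 0.926
```

Run:
```python
from h import *
s=env.state();P=s['tool_pos']
print((P-S)@xs,(P-S)@ys,P[2],s['force'],s['time'],s['qpos'])
p=env.snapshot('side'); cv2.imwrite('pics/s6.png',cv2.resize(cv2.cvtColor(p['image'][200:350,280:440],cv2.COLOR_RGB2BGR),None,fx=4,fy=4))
def sf(q): q=np.array(q);return np.round([(q-S)@xs,(q-S)@ys,q[2]],4)
for n in ['lever_grip','socket','steel_handle']:
  for a in env.place_of(p,n)[:1]: print(n,sf(a['point']),a['p'])
p=env.snapshot('wrist'); save(p,'w6.png')
for n in ['lever_grip','lever_axle','steel_handle']:
  for a in env.place_of(p,n)[:1]: print(n,sf(a['point']),a['p'])
np.savez('w6.npz',**{k:p[k] for k in ['z_map','fx','fy','cx','cy','R','t','image']})
X=cloud(p,np.ones((480,640),bool))
xl=(X-S)@xs; yl=(X-S)@ys
m=(xl>-.047)&(xl<-.035)&(yl>.085)&(yl<.137)&(X[:,2]>.1)&(X[:,2]<.2)
for lo in np.arange(.085,.14,.01):
    k=m&(yl>lo)&(yl<lo+.01); print(lo,k.sum(),np.median(X[k,2]) if k.sum() else None)
k=(X[:,2]>.22)&(X[:,2]<.235)&(np.hypot(xl,yl)<.03)
print('cap',k.sum(),cv2.minAreaRect((np.stack([xl,yl],1)[k]*1000).astype(np.float32)) if k.sum() else '')
```

```text
-0.005039496435451397 -0.059297953154336926 0.3106492840198136 [0.10681812 0.03065619 0.19461439] 8.0 [-4.53772256e-02 -3.84428277e-01  1.71059560e+00 -9.05607437e-06
  1.81369984e+00  4.29553344e-01]
lever_grip [-0.0405  0.1133  0.1556] 0.69
socket [-0.0033 -0.0016  0.1186] 0.98
steel_handle [0.0007 0.0064 0.181 ] 0.94
lever_grip [-0.0391  0.1158  0.1531] 0.78
lever_axle [-0.0441  0.0531  0.134 ] 0.89
steel_handle [-0.0041 -0.0002  0.1866] 0.82
0.085 183 0.15364542252414773
0.095 188 0.15681625900202
0.105 200 0.16008758004070583
0.11499999999999999 207 0.16342729644112708
0.12499999999999999 118 0.1659379967972146
0.13499999999999998 0 None
cap 736 ((-0.1231393814086914, 0.7318010330200195), (21.667085647583008, 22.122705459594727), 8.768702507019043)
```

View pics/s6.png

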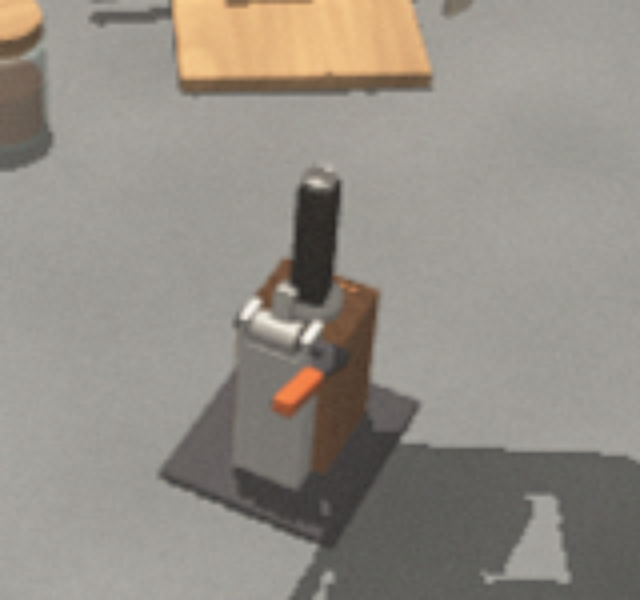

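View pics/w6.png

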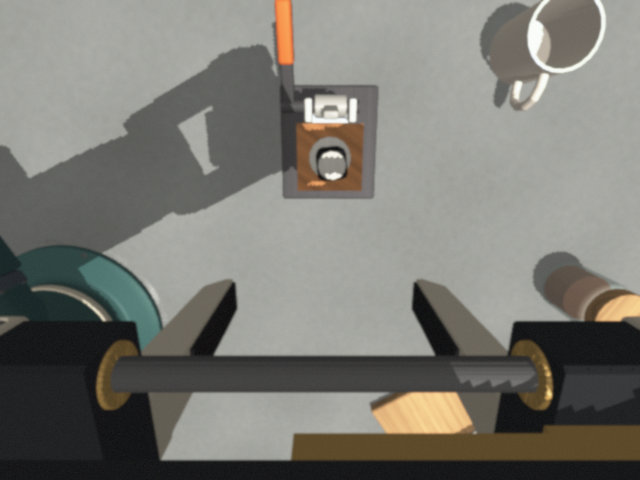

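Run:
```python
from h import *
p=env.snapshot('side')
f=lambda x,y,z:[round(float((a-b)*4)) for a,b in zip(proj(p,SW(x,y,z)),(280,200))]
print('tcp',f(-45.5,101.7,138.9), f(-45.5,94,138.9),f(-45.5,109,138.9))
for th in (1.25,1.57):
  for x in(-48,-34):
    for r in(37,87):
      print(th,x,r,[f(x,50+r*np.sin(th)-n*np.cos(th),135+r*np.cos(th)+n*np.sin(th)) for n in (6,-6)])
```

```text
tcp [309, 404] [314, 396] [303, 412]
1.25 -48 37 [[327, 371], [323, 388]]
1.25 -48 87 [[295, 401], [291, 419]]
1.25 -34 37 [[306, 363], [302, 380]]
1.25 -34 87 [[273, 393], [269, 411]]
1.57 -48 37 [[323, 388], [321, 402]]
1.57 -48 87 [[287, 440], [286, 454]]
1.57 -34 37 [[302, 380], [301, 394]]
1.57 -34 87 [[266, 432], [265, 446]]
```

Run:
```python
import cv2
a=cv2.imread('pics/s5.png')[260:440,220:400]; b=cv2.imread('pics/s6.png')[260:440,220:400]
cv2.imwrite('pics/c5.png',cv2.hconcat([cv2.resize(a,(400,400)),cv2.resize(b,(400,400))]))
```

```text
(no output)
```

View pics/c5.png

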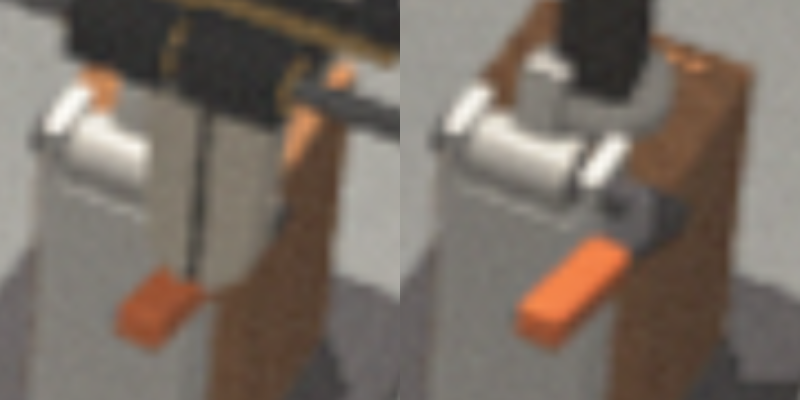

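Request:
{"api": "servo_tool", "payload": {
  "motion": [
    [-0.004,-0.025,0,0,0,0],
    [-0.005,-0.03,0,0,0,0],
    [-0.005,-0.03,0,0,0,0],
    [-0.005,-0.03,0,0,0,0],
    [-0.005,-0.03,-0.01,0,0,0],
    [-0.005,-0.026,-0.01,0,0,0],
    [0,0,0,0,0,0],
    [0,0,0,0,0,0],
    [0,0,0,0,0,0],
    [0,0,0,0,0,0]
  ],
  "fingers": 0,
  "grip_force": 60
}}

```text
time: 9.7
tool_pos: [0.5028, 0.1707, 0.3291]
tcp_rot: [[0.89, -0.456, 0.0], [-0.456, -0.89, -0.0], [0.0, 0.0, -1.0]]
force: [-0.2, -0.5, 0.6]
gripper_width: 0.011
```

Run:
```python
from h import *
s=env.state();P=s['tool_pos']
print((P-S)@xs,(P-S)@ys,P[2],s['force'],s['time'],s['gripper_width'])
p=env.snapshot('wrist'); save(p,'w7.png')
p=env.snapshot('side'); cv2.imwrite('pics/s7.png',cv2.resize(cv2.cvtColor(p['image'][160:310,280:440],cv2.COLOR_RGB2BGR),None,fx=4,fy=4))
print(proj(p,P))
```

```text
-0.034236922383429944 0.11197064381431782 0.32910567427057247 [-0.16303433 -0.4560236   0.57915401] 9.7 0.011496603716949914
[np.float64(355.8347057001971), np.float64(239.85247555794672)]
```

View pics/w7.png

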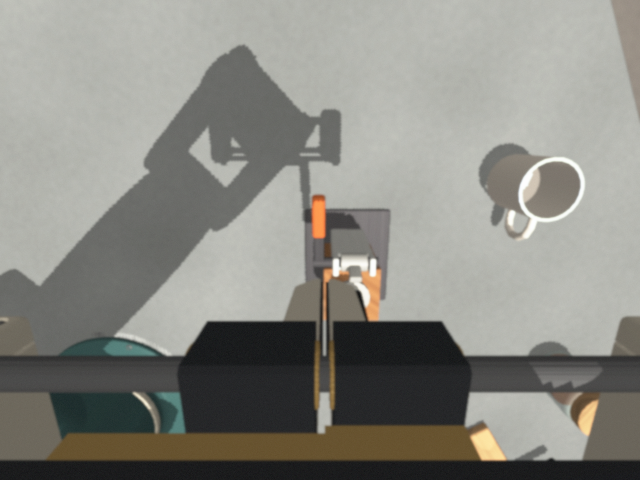

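View pics/s7.png

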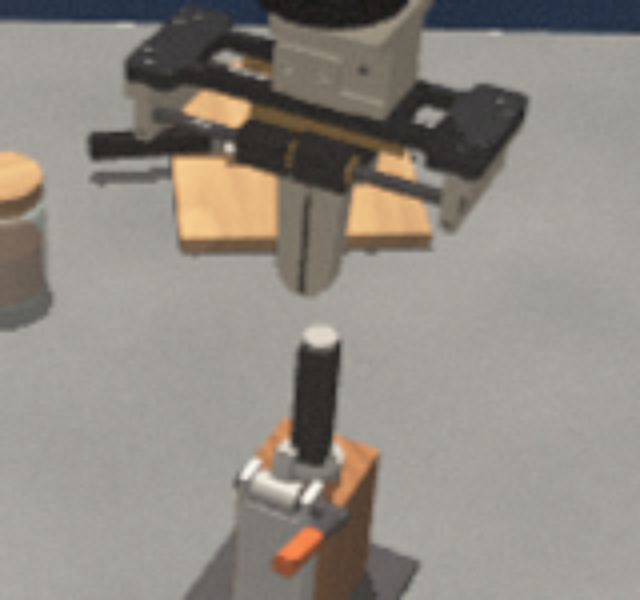

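Run:
```python
from h import *
p=env.snapshot('side');s=env.state();P=s['tool_pos'];R=s['tcp_rot']
X=cloud(p,np.ones((480,640),bool)); L=(X-P)@R
m=(abs(L[:,0])<.05)&(abs(L[:,1])<.04)&(L[:,2]>-.2)&(L[:,2]<.06)
L=L[m]; print(len(L))
for a in np.arange(-.10,.05,.005):
    k=(L[:,2]>a)&(L[:,2]<=a+.005); 
    if k.sum(): print(round(a,3),k.sum(),L[k,0].min().round(4),L[k,0].max().round(4),L[k,1].min().round(4),L[k,1].max().round(4))
```

```text
2278
-0.095 24 -0.0175 0.0163 -0.0124 -0.0067
-0.09 37 -0.0182 0.0158 -0.0131 0.004
-0.085 40 -0.0178 0.0161 -0.0131 0.0059
-0.08 32 -0.0172 0.0137 -0.0124 0.0035
-0.075 36 -0.0173 0.0158 -0.0127 0.0033
-0.07 38 -0.017 0.0153 -0.0136 0.0041
-0.065 36 -0.017 0.0157 -0.0126 0.0066
-0.06 33 -0.016 0.015 -0.0141 0.0033
-0.055 27 -0.0163 0.0141 -0.0115 0.0043
-0.05 33 -0.016 0.0143 -0.012 0.0074
-0.045 31 -0.0153 0.014 -0.0124 0.0017
-0.04 33 -0.015 0.0131 -0.0121 0.0052
-0.035 23 -0.0144 0.0135 -0.0127 -0.0002
-0.03 17 -0.0086 0.011 -0.0125 -0.0076
-0.025 5 -0.0018 0.0064 -0.0114 -0.0079
```

Request:
{"api": "servo_tool", "payload": {
  "motion": [
    [-0.003,0.003,0.03,0,0,0],
    [-0.003,0.003,0.04,0,0,0],
    [0,0,0.05,0,0,0],
    [0,0,0.04,0,0,0],
    [0,0,0.02,0,0,0],
    [0,0,0.008,0,0,0],
    [0,0,0.006,0,0,0],
    [0,0,0.005,0,0,0],
    [0,0,0.005,0,0,0],
    [0,0,0,0,0,0]
  ]
}}

```text
time: 11.1
tool_pos: [0.4956, 0.169, 0.1266]
tcp_rot: [[0.89, -0.455, 0.002], [-0.455, -0.89, 0.001], [0.002, -0.002, -1.0]]
force: [1.7, 0.8, 2.4]
gripper_width: 0.004
```

Run:
```python
from h import *
s=env.state();P=s['tool_pos']
print((P-S)@xs,(P-S)@ys,P[2],s['force'],s['time'],s['gripper_width'])
p=env.snapshot('side'); cv2.imwrite('pics/s8.png',cv2.resize(cv2.cvtColor(p['image'][200:350,280:440],cv2.COLOR_RGB2BGR),None,fx=4,fy=4))
```

```text
-0.039801423600334875 0.10719631488614705 0.12664606097976408 [1.71688302 0.79457151 2.36005509] 11.1 0.0044150951444466326
```

View pics/s8.png

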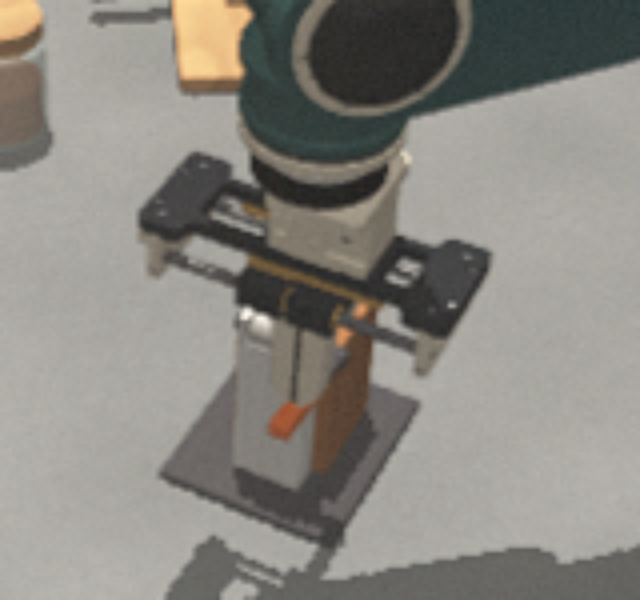

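Request:
{"api": "servo_tool", "payload": {
  "motion": [
    [0,0,0.004,0,0,0],
    [0,0,0.003,0,0,0],
    [0,0,0,0,0,0]
  ]
}}

```text
time: 11.52
tool_pos: [0.4953, 0.1689, 0.1189]
tcp_rot: [[0.89, -0.456, 0.001], [-0.456, -0.89, 0.0], [0.001, -0.001, -1.0]]
force: [1.7, 1.6, 2.5]
gripper_width: 0.009
```

Run:
```python
from h import *
s=env.state();P=s['tool_pos']
print((P-S)@xs,(P-S)@ys,P[2],s['force'],s['time'],s['gripper_width'])
p=env.snapshot('side')
X=cloud(p,np.ones((480,640),bool)); x=(X-S)@xs;y=(X-S)@ys;z=X[:,2]
for lo in np.arange(.112,.14,.004):
    k=(x>-.046)&(x<-.036)&(y>lo)&(y<lo+.004)&(z>.11)&(z<.17); print(round(lo,3),k.sum(),np.sort(z[k])[-3:].round(4),np.sort(z[k])[:3].round(4))
```

```text
-0.04004196383619093 0.10687644698464509 0.11893789323271156 [1.67760689 1.61826542 2.51135771] 11.525 0.00868417076578651
0.112 11 [0.1636 0.1648 0.1664] [0.147  0.1493 0.1518]
0.116 23 [0.1655 0.1688 0.169 ] [0.1393 0.1409 0.1417]
0.12 6 [0.1439 0.144  0.1447] [0.1386 0.1394 0.1433]
0.124 7 [0.1426 0.1433 0.1434] [0.1393 0.1401 0.1412]
0.128 5 [0.1416 0.1416 0.1429] [0.1387 0.1407 0.1416]
0.132 7 [0.1419 0.1427 0.143 ] [0.131  0.1341 0.1404]
0.136 13 [0.1424 0.1436 0.1446] [0.1325 0.1341 0.1346]
0.14 3 [0.1348 0.1378 0.1403] [0.1348 0.1378 0.1403]
```

Request:
{"api": "servo_tool", "payload": {
  "motion": [
    [0,0,0.0015,0,0,0],
    [0,0,0.0015,0,0,0],
    [0,0,0,0,0,0]
  ]
}}

```text
time: 11.95
tool_pos: [0.4953, 0.1689, 0.1159]
tcp_rot: [[0.89, -0.456, 0.001], [-0.456, -0.89, 0.001], [0.001, -0.001, -1.0]]
force: [2.2, 3.3, 5.5]
gripper_width: 0.008
```

Run:
```python
from h import *
s=env.state();P=s['tool_pos']
print((P-S)@xs,(P-S)@ys,P[2],s['force'],s['time'],s['gripper_width'])
```

```text
-0.0400919481872849 0.10693814361548913 0.11589778248182847 [2.23397163 3.33085955 5.51576872] 11.95 0.00824796453023642
```

Request:
{"api": "servo_tool", "payload": {
  "motion": [
    [0,0,-0.02,0,0,0],
    [0,0,-0.05,0,0,0],
    [0,0,-0.06,0,0,0],
    [0.005,0.005,-0.06,0,0,0],
    [0.015,0.04,-0.005,0,0,0],
    [0.015,0.05,0,0,0,0],
    [0.005,0.05,0,0,0,0],
    [0,0.02,0,0,0,0],
    [0,0,0,0,0,0]
  ],
  "fingers": 100
}}

```text
time: 13.08
tool_pos: [0.4547, 0.0026, 0.3115]
tcp_rot: [[0.889, -0.458, 0.001], [-0.458, -0.889, -0.0], [0.001, -0.0, -1.0]]
force: [0.1, 1.4, 0.8]
gripper_width: 0.923
```

Run:
```python
from h import *
s=env.state();P=s['tool_pos']
print((P-S)@xs,(P-S)@ys,P[2],s['force'],s['time'],s['qpos'],s['gripper_width'])
p=env.snapshot('side'); cv2.imwrite('pics/s9.png',cv2.resize(cv2.cvtColor(p['image'][160:350,280:440],cv2.COLOR_RGB2BGR),None,fx=3,fy=3))
L=(cloud(p,np.ones((480,640),bool))-P)@s['tcp_rot']
k=(abs(abs(L[:,0])-.055)<.02)&(abs(L[:,1])<.03)&(L[:,2]>-.1)&(L[:,2]<.04); print('tip open',np.sort(L[k,2])[-5:])
p=env.snapshot('wrist'); save(p,'w9.png')
X=cloud(p,np.ones((480,640),bool))
xl=(X-S)@xs; yl=(X-S)@ys
m=(xl>-.047)&(xl<-.035)&(X[:,2]>.1)&(X[:,2]<.2)
for lo in np.arange(.085,.14,.01):
    k=m&(yl>lo)&(yl<lo+.01); print(lo,k.sum(),np.median(X[k,2]) if k.sum() else None)
k=(X[:,2]>.22)&(X[:,2]<.235)&(np.hypot(xl,yl)<.03)
print('cap',k.sum(),cv2.minAreaRect((np.stack([xl,yl],1)[k]*1000).astype(np.float32)) if k.sum() else '')
im=cv2.cvtColor(p['image'][70:210,270:400],cv2.COLOR_RGB2BGR); cv2.imwrite('pics/w9z.png',cv2.resize(im,None,fx=4,fy=4,interpolation=cv2.INTER_CUBIC))
```

```text
-0.00013242861402651434 -0.059514575170654664 0.31147830460770864 [0.08002889 1.40080662 0.8073734 ] 13.075 [-5.01417583e-02 -3.74276814e-01  1.70189018e+00 -2.55722785e-04
  1.81281577e+00  4.25012577e-01] 0.9231793145022742
tip open [-0.02507499 -0.02473544 -0.02424959 -0.02363879 -0.02320653]
0.085 151 0.13659320327032987
0.095 146 0.13681396473400126
0.105 151 0.1361425123488047
0.11499999999999999 153 0.1354373980388534
0.12499999999999999 159 0.13466942008366928
0.13499999999999998 28 0.1336637247535819
cap 731 ((-0.23515796661376953, 0.5454912185668945), (21.91090965270996, 22.00840187072754), 4.677696228027344)
```

View pics/s9.png

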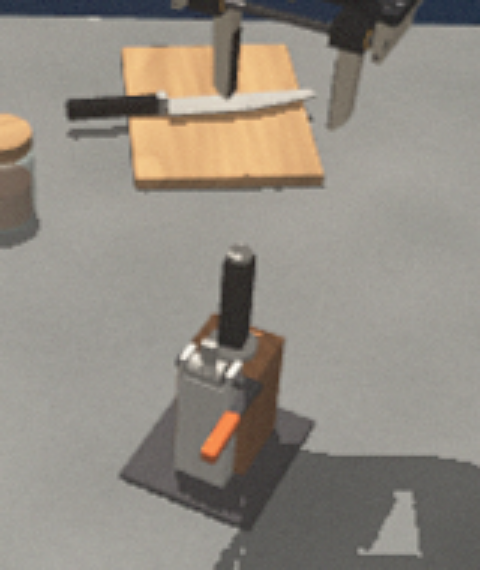

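View pics/w9z.png

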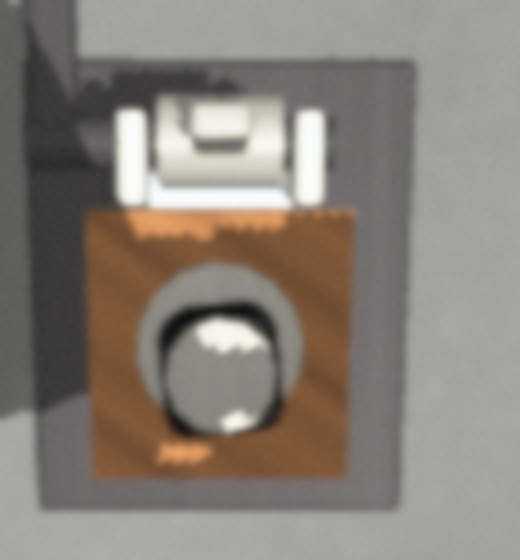

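Request:
{"api": "servo_tool", "payload": {
  "motion": [
    [0,-0.03,0,0,0,0],
    [0,-0.03,0,0,0,0],
    [0,0,0.02,0,0,0],
    [0,0,0.04,0,0,0],
    [0,0,0.04,0,0,0],
    [0,0,0.04,0,0,0],
    [0,0,0.025,0,0,0],
    [0,0,0.01,0,0,0],
    [0,0,0,0,0,0]
  ]
}}

```text
time: 14.3
tool_pos: [0.4824, 0.057, 0.135]
tcp_rot: [[0.89, -0.455, -0.001], [-0.455, -0.89, -0.0], [-0.001, 0.0, -1.0]]
force: [-1.5, 0.5, 0.1]
gripper_width: 0.999
```

Run:
```python
from h import *
s=env.state();P=s['tool_pos']
print((P-S)@xs,(P-S)@ys,P[2],s['force'],s['time'])
p=env.snapshot('side'); cv2.imwrite('pics/s10.png',cv2.resize(cv2.cvtColor(p['image'][200:350,280:440],cv2.COLOR_RGB2BGR),None,fx=4,fy=4))
p=env.snapshot('wrist'); save(p,'w10.png')
```

```text
-0.00038172844637807845 0.0015408725319373698 0.13497637692647832 [-1.45866422  0.46875875  0.07646578] 14.3
```

View pics/s10.png

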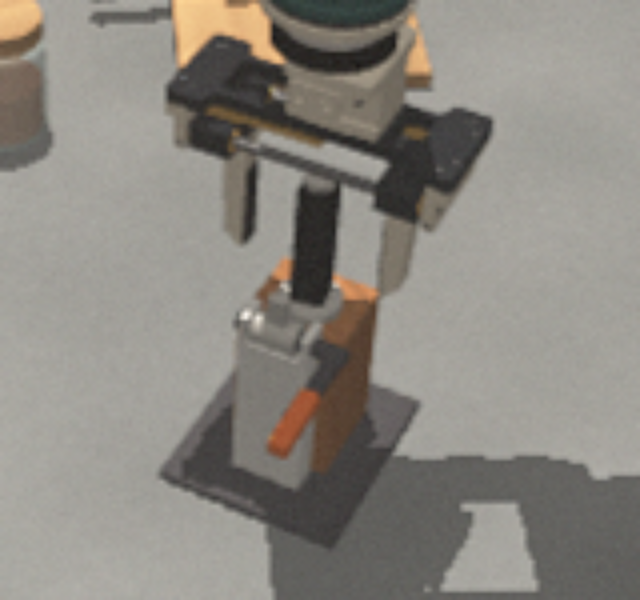

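View pics/w10.png

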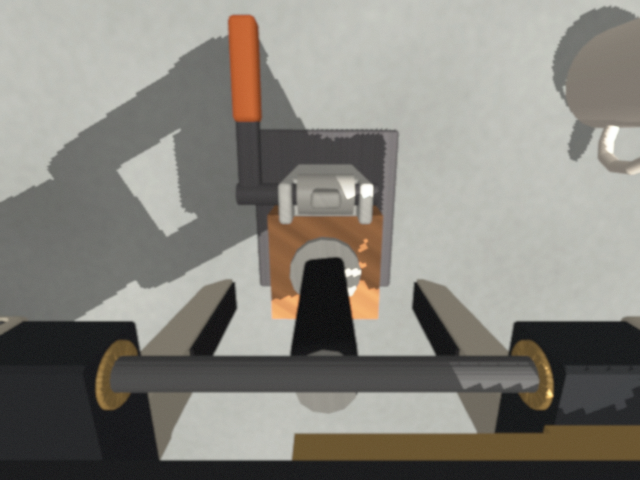

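Request:
{"api": "servo_tool", "payload": {
  "motion": [
    [0,0,0,0,0,0],
    [0,0,0,0,0,0],
    [0,0,0,0,0,0],
    [0,0,0,0,0,0],
    [0,0,0,0,0,0],
    [0,0,0,0,0,0],
    [0,0,0,0,0,0],
    [0,0,0,0,0,0],
    [0,0,0,0,0,0],
    [0,0,0,0,0,0]
  ],
  "fingers": 0,
  "grip_force": 50
}}

```text
time: 15.65
tool_pos: [0.4826, 0.057, 0.1352]
tcp_rot: [[0.89, -0.456, 0.0], [-0.456, -0.89, 0.0], [0.0, -0.0, -1.0]]
force: [-0.2, 0.3, -0.7]
gripper_width: 0.262
```

Run:
```python
from h import *
s=env.state();P=s['tool_pos']
print((P-S)@xs,(P-S)@ys,P[2],s['force'],s['torque'],s['time'],s['gripper_width']*93)
p=env.snapshot('side'); cv2.imwrite('pics/s11.png',cv2.resize(cv2.cvtColor(p['image'][200:350,280:440],cv2.COLOR_RGB2BGR),None,fx=4,fy=4))
```

```text
-0.00014905715241300864 0.0015826149720183592 0.13515079009995595 [-0.2218974   0.33671686 -0.70873622] [-0.10131743 -0.11327987 -0.02218433] 15.65 24.394736488332377
```

View pics/s11.png

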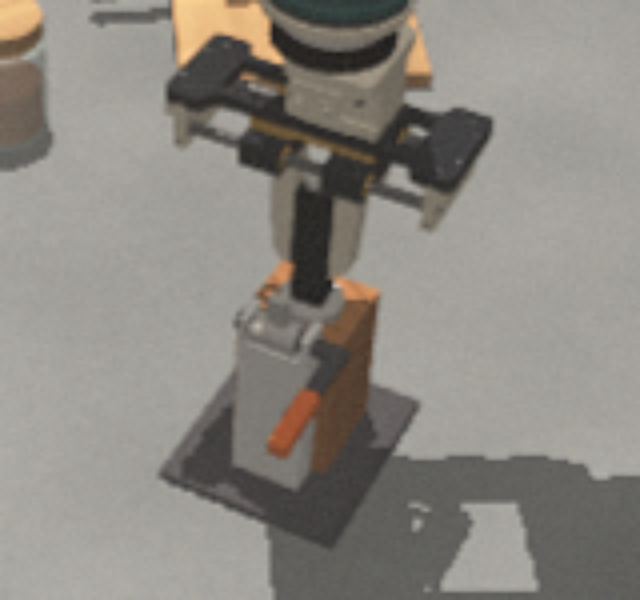

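Request:
{"api": "servo_tool", "payload": {
  "motion": [
    [0,0,-0.005,0,0,0],
    [0,0,-0.01,0,0,0],
    [0,0,-0.01,0,0,0],
    [0,0,-0.01,0,0,0],
    [0,0,0,0,0,0]
  ]
}}

```text
time: 16.32
tool_pos: [0.4829, 0.057, 0.1712]
tcp_rot: [[0.89, -0.456, 0.001], [-0.456, -0.89, 0.0], [0.001, -0.001, -1.0]]
force: [-0.1, -0.7, -3.3]
gripper_width: 0.261
```

Run:
```python
from h import *
s=env.state();P=s['tool_pos']
print((P-S)@xs,(P-S)@ys,P[2],s['force'],s['torque'],s['time'],s['gripper_width']*93)
p=env.snapshot('side'); cv2.imwrite('pics/s12.png',cv2.resize(cv2.cvtColor(p['image'][200:350,280:440],cv2.COLOR_RGB2BGR),None,fx=4,fy=4))
```

```text
0.0001453033612405976 0.0017860514335098822 0.17123483254475094 [-0.13021792 -0.69315222 -3.31299259] [-0.04859449 -0.04902316 -0.00915667] 16.325 24.23965745969083
```

View pics/s12.png

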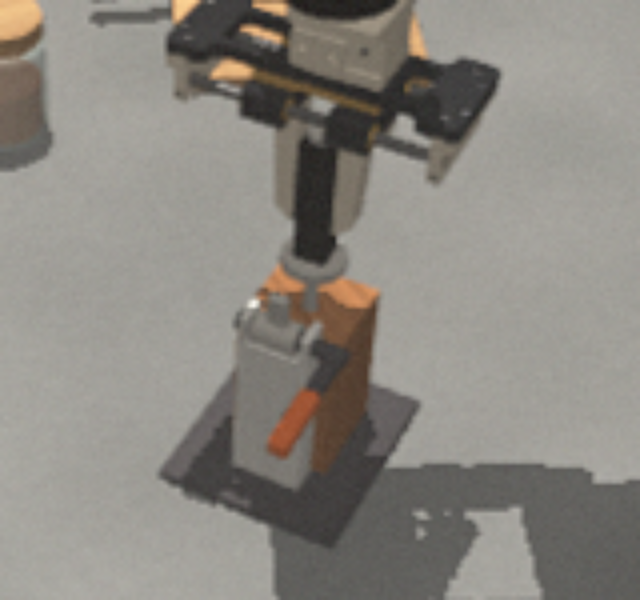

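Request:
{"api": "servo_tool", "payload": {
  "motion": [
    [0,0,-0.02,0,0,0],
    [0,0,-0.03,0,0,0],
    [0,0,-0.03,0,0,0],
    [0,0,-0.03,0,0,0],
    [0,0,-0.03,0,0,0],
    [0,0,-0.03,0,0,0],
    [0,0,-0.03,0,0,0],
    [0,0,-0.03,0,0,0],
    [0,0,-0.02,0,0,0],
    [0,0,0,0,0,0]
  ]
}}

```text
time: 17.62
tool_pos: [0.4826, 0.057, 0.4222]
tcp_rot: [[0.89, -0.456, 0.003], [-0.456, -0.89, 0.0], [0.002, -0.001, -1.0]]
force: [-0.2, 0.3, -1.8]
gripper_width: 0.258
```

Run:
```python
from h import *
s=env.state();P=s['tool_pos']
print(P,s['qpos'],s['force'],s['torque'],s['time'],s['gripper_width']*93)
p=env.snapshot('side'); save(p,'s13.png')
# kinematics fit
from scipy.optimize import least_squares
D=[([-1.2908,0.116,1.4416,1.584],[.2109,-.6412,.1966]),([-.0151,-.4313,1.6645,1.9085],[.4204,.0191,.3595]),([-.0454,-.3844,1.7106,1.8137],[.4504,.0051,.3106]),([-.0501,-.3743,1.7019,1.8128],[.4547,.0026,.3115]),([*s['qpos'][:3],s['qpos'][4]],list(P))]
def f(v):
    h,L1,L2,e,L3=v;r=[]
    for q,x in D:
        a=q[1];b=a+q[2];c=b+q[3]
        r+= [L1*np.sin(a)+L2*np.sin(b)+e*np.cos(b)+L3*np.sin(c)-np.hypot(x[0],x[1]), h+L1*np.cos(a)+L2*np.cos(b)-e*np.sin(b)+L3*np.cos(c)-x[2]]
    return r
r=least_squares(f,[.15,.45,.45,0,.3]);print(r.x,r.cost)
```

```text
[0.48259413 0.05698999 0.42216981] [ 6.50597081e-02 -2.61914356e-01  1.43549299e+00 -1.95962241e-05
  1.96550290e+00  5.38028211e-01] [-0.2418441   0.25112393 -1.77468976] [-0.02631359 -0.03490408 -0.01955581] 17.625 23.990888542620283
[0.1272331  0.4591535  0.62081166 0.08160791 0.31340965] 1.1302566053645547e-08
```

View pics/s13.png

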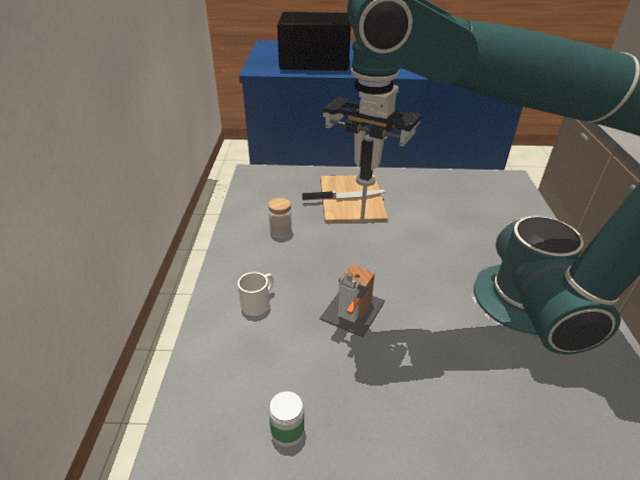

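Request:
{"api": "servo_tool", "payload": {
  "motion": [
    [0,-0.01,0,0.06,0,0],
    [0,-0.02,0,0.12,0,0],
    [0,-0.02,0,0.12,0,0]
  ],
  "grip_force": 60
}}

```text
time: 18.05
tool_pos: [0.5053, 0.1019, 0.4241]
tcp_rot: [[0.89, -0.435, 0.135], [-0.456, -0.849, 0.266], [-0.001, -0.299, -0.954]]
force: [0.0, -0.2, -2.6]
gripper_width: 0.255
```

Run:
```python
from h import *
s=env.state();print(s['tool_pos'],s['tcp_rot'].round(3),s['qpos'].round(3),s['time'],s['gripper_width']*93)
```

```text
[0.50527548 0.10186535 0.42406747] [[ 0.89  -0.435  0.135]
 [-0.456 -0.849  0.266]
 [-0.001 -0.299 -0.954]] [-0.022 -0.318  1.501  0.281  1.815  0.54 ] 18.05 23.73246301177637
```

Request:
{"api": "servo_tool", "payload": {
  "motion": [
    [0,-0.02,0,0.12,0,0],
    [0,-0.02,0,0.12,0,0],
    [0,-0.02,0,0.12,0,0],
    [0,-0.02,0,0.12,0,0],
    [0,-0.02,0,0.12,0,0],
    [0,-0.02,0,0.12,0,0],
    [0,-0.02,0,0.12,0,0],
    [0,-0.02,0,0.12,0,0],
    [0,-0.02,0,0.12,0,0],
    [0,-0.01,0,0.12,0,0],
    [0,-0.005,0,0.07,0,0],
    [0,0,0,0,0,0]
  ]
}}

```text
time: 19.55
tool_pos: [0.5619, 0.2116, 0.5581]
tcp_rot: [[0.89, -0.004, 0.456], [-0.456, -0.001, 0.89], [-0.003, -1.0, -0.002]]
force: [-0.4, -0.5, -2.7]
gripper_width: 0.262
```

Run:
```python
from h import *
s=env.state();P=s['tool_pos'];R=s['tcp_rot'];print(P,R.round(3),s['qpos'].round(3),s['time'],s['gripper_width']*93)
for n in('side','scene'):
    p=env.snapshot(n); save(p,n+'14.png')
    m=env.masks_of(p,'steel')
    if m:
        X=cloud(p,m[0]['region']); L=(X-P)@R
        k=(abs(L[:,0])<.04)&(abs(L[:,1])<.06)&(L[:,2]>-.03)&(L[:,2]<.2)
        Y=X[k]; 
        if len(Y)>10:
            u,sv,vt=np.linalg.svd(Y-Y.mean(0)); print(n,m[0]['p'],k.sum(),vt[0],Y.min(0),Y.max(0))
            print('tool z range',L[k,2].min(),L[k,2].max())
```

```text
[0.5618694 0.2116167 0.5580763] [[ 0.89  -0.004  0.456]
 [-0.456 -0.001  0.89 ]
 [-0.003 -1.    -0.002]] [-0.245 -0.463  1.887  1.535  1.345  0.153] 19.55 24.356490234841715
side 0.93 732 [ 0.47375674  0.8794382  -0.04629255] [0.53904739 0.1828506  0.53786729] [0.62019672 0.32671968 0.58158141]
tool z range -0.029828671380994452 0.12749080361981444
scene 0.56 570 [ 0.43444785  0.8994581  -0.04722487] [0.53669778 0.18069426 0.54034558] [0.61996734 0.32250714 0.58375693]
tool z range -0.029638278844405345 0.1246025756854611
```

View pics/side14.png

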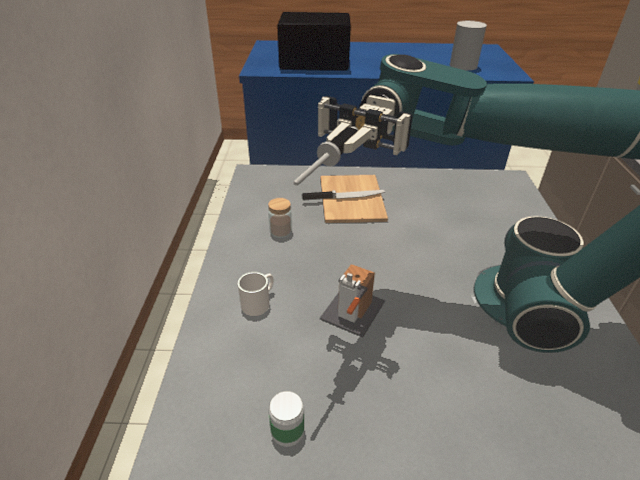

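View pics/scene14.png

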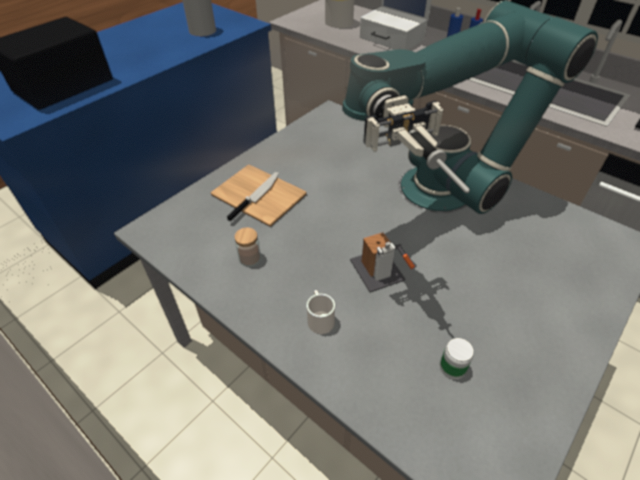

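Request:
{"api": "servo_tool", "payload": {
  "motion": [
    [0,0,0,0,0,0],
    [0,0,0,0,0,0],
    [0,0,0,0,0,0],
    [0,0,0,0,0,0]
  ]
}}

```text
time: 20.25
tool_pos: [0.5618, 0.2117, 0.5603]
tcp_rot: [[0.89, -0.0, 0.456], [-0.456, -0.001, 0.89], [-0.0, -1.0, -0.001]]
force: [0.3, -0.6, -1.2]
gripper_width: 0.26
```

Run:
```python
from h import *
s=env.state();P=s['tool_pos'];R=s['tcp_rot'];print(P,s['dq'].round(4),s['time'],s['gripper_width']*93,s['force'])
for n in('side','scene'):
    p=env.snapshot(n)
    m=env.masks_of(p,'steel')
    if m:
        X=cloud(p,m[0]['region']); L=(X-P)@R
        k=(abs(L[:,0])<.012)&(abs(L[:,1])<.02)&(L[:,2]>.03)&(L[:,2]<.122)
        print(n,k.sum(),'slope down',np.polyfit(L[k,2],X[k,2],1),'zmin',X[k,2].min())
    for t in ['knife','jar','mug','tin','lever_grip']:
        r=env.place_of(p,t); print(t,[(np.round(a['point'],4),round(a['p'],2)) for a in r[:1]])
    X=cloud(p,np.ones((480,640),bool)); x=(X-S)@xs;y=(X-S)@ys;z=X[:,2]
    k=(x>-.047)&(x<-.035)&(y>.09)&(y<.135)&(z>.125)&(z<.15)
    if k.sum()>5: print('lever slope',k.sum(),np.polyfit(y[k],z[k],1))
```

```text
[0.56176135 0.21169653 0.56032313] [ 0.0006  0.0009  0.0024  0.0014 -0.0006  0.0009] 20.25 24.152383427864443 [ 0.28397308 -0.64782838 -1.24516425]
side 186 slope down [0.00470335 0.56416829] zmin 0.5586849238445621
knife [(array([ 0.4907, -0.488 ,  0.0211]), 0.87)]
jar [(array([ 0.723 , -0.2914, -0.0024]), 0.9)]
mug []
tin [(array([ 6.430e-01,  4.272e-01, -2.000e-04]), 0.61)]
lever_grip [(array([0.4976, 0.177 , 0.1304]), 0.9)]
lever slope 79 [-0.02851685  0.14063959]
scene 184 slope down [-0.01468694  0.56591278] zmin 0.5584669548459741
knife [(array([ 0.4883, -0.4889,  0.016 ]), 0.72)]
jar [(array([ 0.7212, -0.2889,  0.0015]), 0.7)]
mug [(array([7.596e-01, 5.250e-02, 6.000e-04]), 0.77)]
tin [(array([ 6.369e-01,  4.301e-01, -2.000e-04]), 0.7)]
lever_grip [(array([0.501 , 0.1734, 0.1285]), 0.56)]
lever slope 58 [-0.0290911   0.14145329]
```

Everything checks out: the rod is level to within 0.015 rad at z ≈ 0.56 m, the lever is level and the bystanders have not moved. Handing in.

```bash
python3 -c "
from workcell import env
print(env.hand_in())"
```

```text
the job is handed in; nothing more can be done
None
```

I flipped the lever open to level, then drew the steel up out of the stand and turned it level. I handed the job in at about 20.5 s with the steel still held, about 0.56 m above the worktop.

- **Lever:** the first push stopped short, at about 1.25 rad. The fingertips measured about 22 mm behind the reported TCP. I allowed for that and pushed the lever again, with the steel still in the stand. The last depth checks put it about 0.03 to 0.06 rad past level, short of the hard stop, with the nose up. It stayed open.
- **Steel:** gripped by the handle at 60 N, with the opening steady at 24 mm. The rod's slope measured under 0.015 rad in both camera views, and the arm was still.
- **Knife, jar, mug and tin:** all found at their starting places within the networks' accuracy. The side view missed the mug in the last check, but the scene view found it in place.
- **Forces:** the readings I took were all under about 7 N, well below the limits.

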